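# Stand up the toppled clip jar and take its cap off

### The job

The square plastic jar of clips has toppled over on the prep table: stand it upright with its base fully down in the square pocket of the metal brace, its cap still screwed tight. Then, with the brace keeping the jar from turning, unscrew the tight cap anticlockwise until it comes free and raise it straight off. Finish still gripping the cap, level and just above the mouth of the jar (a few centimetres at most), with the jar left seated in the brace and the other things on the table not pushed about.

Things in the scene. Friction and masses are not known exactly. Their poses are not given: they have to be found in the camera images.
- jar: Clear square plastic jar with a white paper band round its foot and steel clips inside, at first lying on a flat side. Body 60 x 60 mm and 74 mm tall, with flat sides along its own x and y; a round neck 34 mm across goes on up to 98 mm. About 220 g (150 to 310). Origin: centre of its underside; z runs up through the neck (level while it lies). Any of the four quarter turns fits the pocket. The mouth is the neck's top.
- cap: White round ribbed screw cap on the jar, 54 mm across, 22 mm tall, 22 g, loose by up to 1.5 mm even when tight. Origin: centre of its lower edge; z up through its top. Screwed on, its lower edge is 80 mm above the jar's underside and its flat top 102 mm. Inside, three lugs sit under ledges of the neck, so pulling it before it is unscrewed lifts the jar. When free it lifts straight off and leaves a narrower white band on the neck.
- cap_turn (a joint): How far the cap has been unscrewed, rad: 0 tight, growing anticlockwise seen from above. Turning it takes about 0.3 N m the whole way. The lugs come free at 1.05 rad; up to 0.08 rad of slack before it follows the cap; a hard stop at 1.45 rad.
- jar_mouth (a point): Centre of the top of the jar's neck, 98 mm above the jar's underside; axes as the jar's.
- brace: Aluminium block 110 x 110 mm, 26 mm tall, bolted to the table, with a square pocket open at the top in its middle. Origin: centre of its underside; pocket sides along its x and y.
- pocket (a point): Centre of the pocket's floor, 8 mm above the table; axes as the brace's. Pocket 64 x 64 mm, 18 mm deep, its mouth bevelled by 3 mm. The jar turns about 0.08 rad in it before the walls stop it.
- pill_cup: Small steel cup, 44 mm across, 30 mm tall; origin at the centre of its underside. Bystander.
- tape_roll: Ring of white tape lying flat, 64 mm across, 20 mm tall; origin at the centre of its underside. Bystander.
- round_jar: Round glass jar with a steel lid, 84 mm across, 100 mm tall; origin at the centre of its underside. Bystander.
- wash_bottle: White bottle, 60 mm across, 170 mm tall; origin at the centre of its underside. Bystander.
- steel_bowl: Steel bowl, 110 mm across, 35 mm tall; origin at the centre of its underside. Bystander.
- swab_box: Cardboard box 70 x 120 x 45 mm; origin at the centre of its underside. Bystander.
- forceps: Steel forceps about 115 mm long lying in a shallow steel tray (120 x 200 x 14 mm, fixed to the table); origin under its middle. Bystander.
Not all that is in view belongs to the job. What is shaped like the jar but black or purple is not meant. Leave any orange look-alike of the cap alone.

How it is judged:
On the way, in this order (a step that is already met when the one before it is completed fails the run):
1. the jar stands upright, fully down in the brace's pocket, its cap still tight (horizontal distance between jar and pocket below 0.006 m and z of jar in the frame of pocket below 0.005 m and angle between jar's own z axis and vertical below 0.07 rad and value of joint cap_turn below 0.25 rad), for 0.2 s.
2. with the jar seated in the brace, the cap is turned until its lugs are free (horizontal distance between jar and pocket below 0.006 m and z of jar in the frame of pocket below 0.005 m and angle between jar's own z axis and vertical below 0.07 rad and value of joint cap_turn above 0.85 rad), for 0.05 s.
At the end, for the whole second after the job is handed in: Jar upright (0.07 rad) in the pocket, within 6 mm of its centre and 5 mm of its floor; cap unscrewed over 0.85 rad, held by the fingers alone, still, level within 0.2 rad, not touching the jar, its lower edge 2 to 60 mm above the mouth and within 20 mm of the jar's axis (all of step 2 and z of cap in the frame of jar_mouth between 0.002 and 0.06 m and horizontal distance between cap and jar_mouth below 0.02 m and angle between cap's own z axis and vertical below 0.2 rad and contact force between the fingers and cap above 1 N and contact force between cap and jar below 0.05 N and linear speed of cap below 0.03 m/s); the arm keeps its last pose, push and grip.
It fails at once if another thing on the table is pushed more than 30 mm from its place (distance of any of pill_cup, tape_roll, round_jar, wash_bottle, steel_bowl, swab_box, forceps from where it was at the start of the episode above 0.03 m).
It also fails if it takes over 51 s, if anything falls off the work surface, if the arm or the gripper's body presses on something with over 40 N, if the wrist force passes 120 N, or if a joint passes its speed limit or range.

### The arm

A 6-joint arm with a two-finger parallel gripper is mounted at the origin on the work surface. World frame = base frame: x ahead of the robot, y to its left, z up, the work surface at z = 0. Lengths are in m, angles in rad, forces in N, time in s.
With the tool pointing down it reaches from about 0.35 to 0.975 m from the base axis. Payload 4.9 kg.
Tool frame: the origin (TCP) lies at the very end of the fingers, on their centre line; the grasp point (between the pads) lies 19 mm behind it; x points along the fingers, z is the direction in which the jaws open and shut, and the axes are right-handed (so a half turn about x gives the same grasp; the last joint's range is limited). The gripper opens to 85 mm and grips with 20 to 120 N. Pads are 22 mm wide; open, the fingers measure 114 mm over their backs; the gripper's body (76 mm by 85 mm) begins 54 mm behind the grasp point. The pads swing forward as they close: fully open they stand 13 mm farther back than shut.
Start: joints at [-1.296, 0.053, 1.613, -0, 1.476, -0.119], TCP at [0.24, -0.577, 0.231] pointing down, gripper open.
Joint ranges: [-3.01, 3.01], [-1.01, 2.22], [0.06, 2.58], [-1.02, 4.17], [0.09, 2.62], [-3.14, 3.14]. Speed limits (rad/s): [2.57, 2.57, 3.14, 3.14, 3.14, 3.14].

### API

Orientations are given as a unit quaternion [w, x, y, z].
In Python, from plant import manip, viewer gives the robot as it stands.
- The arm moves only by the shell command python3 -m inch 'ROWS'. ROWS is JSON, a list of rows, each an object with "fingers": the opening, from -1 (shut) to 1 (fully open), so that 0 is half open; "delta_pos": the shift along the tool's x, y, z in cm, a list of three; "twist": the turn, a rotation vector about the tool's x, y, z in degrees, a list of three. A call has 1 to 5 rows; each row shifts and turns the commanded pose from where the row before left it, along the tool's axes as they then stand; what a row does not reach is not made up. A row lasts 1/8 s, in which the tool goes at most 62.5 mm and 10.7 degrees, less where a joint would pass 70% of its speed; a pose out of reach is approached as far as the arm can. A call is refused whole if a number of a shift passes 6.25 or a number of a turn 10.7, either way. A call with a gripper value outside its range is refused whole. The fingers move at their own pace and stop on an object; the grip force is fixed at half the most. Time passes only in rows, so rows that do not move let the fingers close. It gives the time, the measured TCP pose, the force and the opening at its end, in the units of the state.
- manip.state(): the state, without advancing time (a new reading comes with each control period).
- viewer.grab_frame(name): name is "scene" or "top"; returns a dict with "pixels" (400x640x3 uint8, blue, green, red), "range_z" (400x640 float32, m along the optical axis (not along the pixel's ray), 0 where there is no reading), "K" (3x3 intrinsics, pixels), "pose" (4x4, takes a point from camera to world coordinates). Camera axes: x right, y down, z forward; pixel columns grow to the right and rows downward; lengths in m; the calibration is good to about 2 mm. A picture is of the moment at which its call begins.
- manip.job_done(): hands the job in, once; it reports no verdict.
The state is a dict: "time": time; "joint_pos": joint angles; "joint_vel": joint speeds; "joint_efforts": joint torques, N m; "tool_pos": TCP position; "tool_rot": TCP orientation; "contact_force": force on the tool from outside, world axes, zero at the start; "ft_torque": the same for the moment, N m; "gripper_width": opening from 0.0 (shut) to 1.0 (fully open).
Only numpy, scipy, OpenCV 4.12 (cv2) and the standard library are available. Lean on these libraries where they do the work, as an engineer would, in place of code of your own. Each camera call takes 0.05 s, during which the arm holds its last target.

## Working session

There is one attempt and no reset: what is moved stays moved. The work goes in short steps, Python scripts to look and compute and a shell command to move; the robot and the scene stay as the last step left them, time stands still between calls to the robot, and variables do not carry over. Pictures are saved under pics/ and viewed, and the job is handed in when it is done.

```bash
ls; mkdir -p pics
python3 - <<'E'
from plant import manip, viewer
import cv2,numpy as np
print(manip.state())
for n in("scene","top"):
    f=viewer.grab_frame(n); cv2.imwrite(f"pics/{n}0.png",f["pixels"]); print(n,f["K"],f["pose"])
    np.savez(f"pics/{n}0.npz",**f)
E
```

```text
pics
{'time': 0.0, 'joint_pos': array([-1.29598941e+00,  5.33558108e-02,  1.61432160e+00, -3.26215028e-05,
        1.47599919e+00, -1.19018269e-01]), 'joint_vel': array([-0.000694  , -0.0005043 , -0.0009469 , -0.00114962, -0.00012522,
        0.00129562]), 'joint_efforts': array([ 1.62803288e-03, -3.93684518e+01, -3.70173132e+01, -7.60825259e-06,
        7.10872919e-03, -9.52325706e-06]), 'tool_pos': array([ 0.23963488, -0.57654645,  0.23004719]), 'tool_rot': array([ 0.58759178,  0.39298539,  0.58872661, -0.3920451 ]), 'contact_force': array([-0.0701213 , -0.07949581, -0.06638752]), 'ft_torque': array([0.00587349, 0.0514372 , 0.0156934 ]), 'gripper_width': 1.005593405653979}
scene [[433.78738807   0.         316.29523505]
 [  0.         433.78738807 201.56796177]
 [  0.           0.           1.        ]] [[ 0.34752099  0.62757228 -0.69669376  1.36681846]
 [ 0.93754908 -0.24460101  0.24732987 -0.29908502]
 [-0.01519463 -0.73913691 -0.6733838   0.82373352]
 [ 0.          0.          0.          1.        ]]
top [[364.34013267   0.         318.68447794]
 [  0.         364.34013267 202.98884033]
 [  0.           0.           1.        ]] [[ 0.00665757 -0.97933336  0.20214313  0.33819559]
 [-0.99997235 -0.00585054  0.00458962  0.01343929]
 [-0.00331212 -0.2021681  -0.97934524  1.15919905]
 [ 0.          0.          0.          1.        ]]
```

View pics/scene0.png

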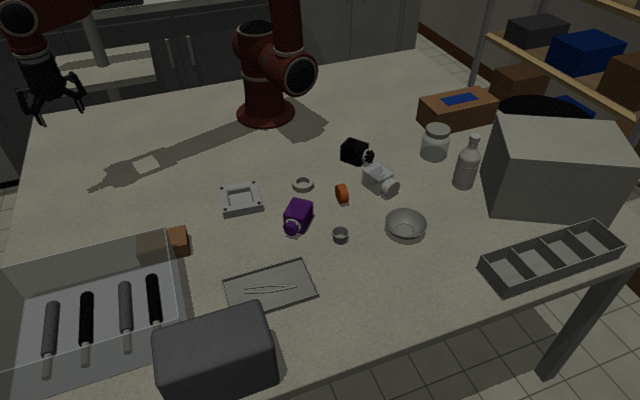

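View pics/top0.png

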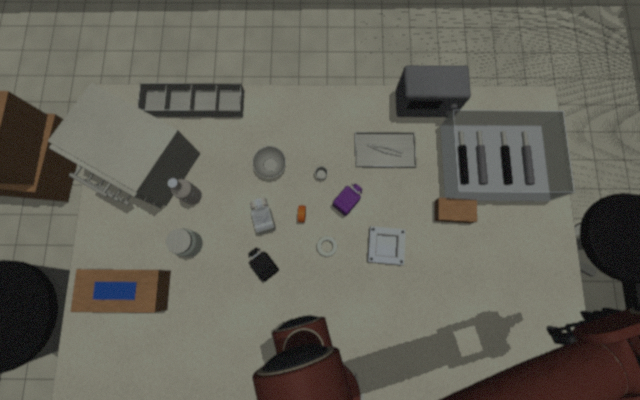

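Candidates for the jar in the scene view: a clear/white one at (380,180), a black one at (355,152) and a purple one at (297,216). The clear one with the white band and white cap fits the description. I'll check it in enlarged crops.

Run:
```python
import cv2,numpy as np
a=cv2.imread("pics/scene0.png");b=cv2.imread("pics/top0.png")
c1=cv2.resize(a[140:220,330:430],None,fx=4,fy=4,interpolation=cv2.INTER_CUBIC)
c2=cv2.resize(b[190:240,240:290],None,fx=8,fy=8,interpolation=cv2.INTER_CUBIC)[:320]
c3=cv2.resize(b[220:275,360:415],None,fx=7,fy=7,interpolation=cv2.INTER_CUBIC)
c4=cv2.resize(a[170:225,210:275],None,fx=6,fy=6,interpolation=cv2.INTER_CUBIC)
o=np.zeros((320,800,3),np.uint8);o[:,:400]=c1[:320];o[:,400:]=c2
cv2.imwrite("pics/crop1.png",o)
o=np.zeros((390,780,3),np.uint8);o[:385,:385]=c3;o[:330,390:]=c4
cv2.imwrite("pics/crop2.png",o)
```

```text
(no output)
```

View pics/crop1.png

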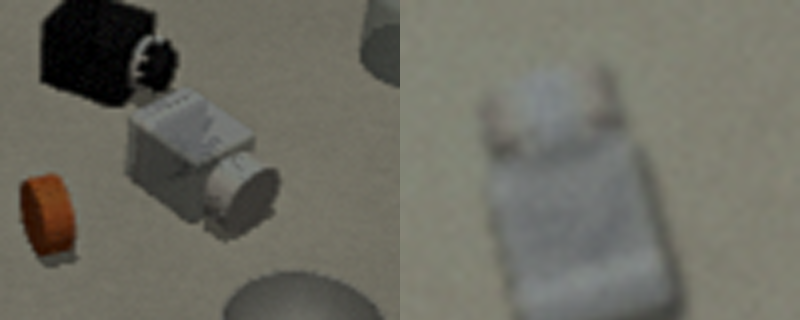

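View pics/crop2.png

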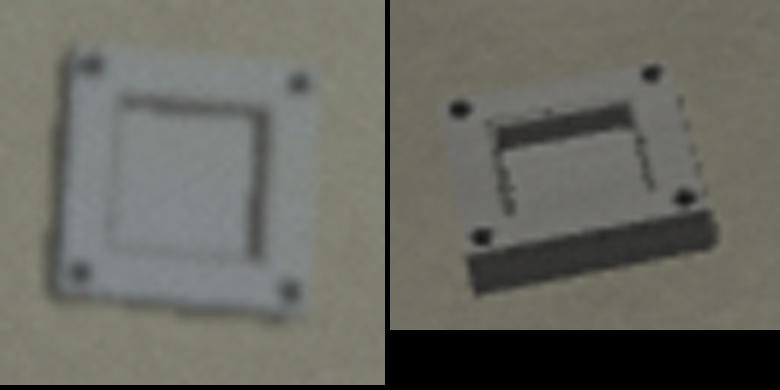

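The crop confirms it. The clear jar with the white foot band and white cap lies with its cap toward the top of the top view, around (261,202), and its base around (263,232). The brace pocket is centred near top (387,246). Next I'll measure with depth.

```bash
cat > h.py <<'E'
import numpy as np,cv2
def cloud(f):
    z=f["range_z"];K=f["K"];v,u=np.indices(z.shape)
    p=np.stack([(u-K[0,2])/K[0,0]*z,(v-K[1,2])/K[1,1]*z,z],-1)
    P=f["pose"];w=p@P[:3,:3].T+P[:3,3]; w[z==0]=np.nan
    return w
def pix2w(f,u,v,z):
    K=f["K"];P=f["pose"];d=P[:3,:3]@np.array([(u-K[0,2])/K[0,0],(v-K[1,2])/K[1,1],1]);o=P[:3,3]
    return o+d*(z-o[2])/d[2]
E
python3 - <<'E'
from h import *
for n,box in(("top",(185,245,240,285)),("scene",(155,205,352,406))):
    f=np.load(f"pics/{n}0.npz");w=cloud(f)
    a=w[box[0]:box[1],box[2]:box[3]].reshape(-1,3);a=a[~np.isnan(a[:,0])]
    print(n,len(a),"table z",np.median(a[a[:,2]<.015,2]))
    t=a[(a[:,2]>.052)&(a[:,2]<.072)]
    print(len(t),np.median(t[:,2]),cv2.minAreaRect(t[:,:2].astype(np.float32)*1000))
    hh=a[(a[:,2]>.015)];print(hh.min(0),hh.max(0),cv2.minAreaRect(hh[:,:2].astype(np.float32)*1000))
# brace
f=np.load("pics/top0.npz");w=cloud(f)
a=w[220:275,360:415].reshape(-1,3);t=a[(a[:,2]>.02)&(a[:,2]<.035)]
print("brace",np.median(t[:,2]),cv2.minAreaRect(t[:,:2].astype(np.float32)*1000))
s=[pix2w(f,360+x/7,220+y/7,.026) for x,y in((91,64),(299,83),(290,291),(79,272))]
print(s,np.mean(s,0),[np.degrees(np.arctan2(*(s[(i+1)%4]-s[i])[1::-1])) for i in range(4)])
f=np.load("pics/scene0.npz")
s=[pix2w(f,210+(x-390)/6,170+y/6,.026) for x,y in((459,109),(651,73),(685,198),(481,237))]
print(s,np.mean(s,0),[np.degrees(np.arctan2(*(s[(i+1)%4]-s[i])[1::-1])) for i in range(4)])
w=cloud(f);a=w[170:225,210:275].reshape(-1,3);t=a[(a[:,2]>.02)&(a[:,2]<.035)]
print("brace",np.median(t[:,2]),cv2.minAreaRect(t[:,:2].astype(np.float32)*1000))
E
```

```text
top 2691 table z 0.0013849443652462767
541 0.06049442129611049 ((530.7356567382812, 197.0728759765625), (101.97819519042969, 59.9860954284668), 16.552453994750977)
[0.47489342 0.15585848 0.01526517] [0.58662119 0.23422314 0.06706328] ((530.4042358398438, 197.28651428222656), (102.81261444091797, 60.195762634277344), 17.53404998779297)
scene 2690 table z 4.696691675187825e-05
429 0.058882400886432595 ((529.669921875, 191.20932006835938), (102.24750518798828, 61.05944061279297), 13.671613693237305)
[0.39479577 0.15018783 0.01510769] [0.58893118 0.2323244  0.06318246] ((491.7912902832031, 191.09310913085938), (194.19879150390625, 81.84965515136719), 0.22538849711418152)
brace 0.027278196390880916 ((442.1455993652344, -192.66067504882812), (111.19634246826172, 110.6136474609375), 85.14175415039062)
[array([ 0.48957867, -0.15170015,  0.026     ]), array([ 0.48162656, -0.24423164,  0.026     ]), array([ 0.38988338, -0.23662392,  0.026     ]), array([ 0.3975361 , -0.14426926,  0.026     ])] [ 0.43965618 -0.19420624  0.026     ] [np.float64(-94.91189982296564), np.float64(175.25964586482775), np.float64(85.2631584778237), np.float64(-4.6156566721860965)]
[array([ 0.39061768, -0.23745249,  0.026     ]), array([ 0.39788943, -0.14588324,  0.026     ]), array([ 0.4902771, -0.1534073,  0.026    ]), array([ 0.48214027, -0.24552987,  0.026     ])] [ 0.44023112 -0.19556823  0.026     ] [np.float64(85.45952446402265), np.float64(-4.655894726027276), np.float64(-95.04761608350401), np.float64(174.95640091737224)]
brace 0.02624751667969799 ((441.3983154296875, -195.74000549316406), (110.006591796875, 114.46351623535156), 85.07225036621094)
```

```bash
cat >> h.py <<'E'
from scipy.spatial.transform import Rotation as R
def rot(q): return R.from_quat([q[1],q[2],q[3],q[0]])
def plan(st,p,X,Z,show=True):
    """delta to target tcp p, tool x dir X, jaw z dir Z: total shift in tool axes (cm), rotvec deg in tool axes"""
    X=np.array(X,float);X/=np.linalg.norm(X);Z=np.array(Z,float);Z-=X*(X@Z);Z/=np.linalg.norm(Z)
    T=R.from_matrix(np.stack([X,np.cross(Z,X),Z],1));c=rot(st["tool_rot"])
    rv=np.degrees((c.inv()*T).as_rotvec());d=np.array(p)-st["tool_pos"]
    print("rotvec tool deg",rv.round(2),"| shift in start axes cm",(c.inv().apply(d)*100).round(2),"| in target axes cm",(T.inv().apply(d)*100).round(2), "world mm",(d*1000).round(1))
    return T
E
python3 - <<'E'
from h import *
from plant import manip
st=manip.state();print(rot(st["tool_rot"]).as_matrix().round(3), [ (r) for r in [np.hypot(*st["tool_pos"][:2])]])
f=np.load("pics/top0.npz");w=cloud(f)
for n,b in dict(black=(245,282,246,282),purple=(182,217,330,363),orange=(203,224,294,309),tape=(233,258,314,340),bowl=(145,182,250,287),cup=(165,182,313,329),rj=(228,258,165,200),wb=(175,205,165,195)).items():
    a=w[b[0]:b[1],b[2]:b[3]].reshape(-1,3);a=a[a[:,2]>.012];print(n,a.min(0).round(3),a.max(0).round(3))
E
```

```text
[[-0.001  0.923  0.384]
 [ 0.002  0.384 -0.923]
 [-1.     0.    -0.002]] [np.float64(0.6244263472081141)]
black [0.332 0.142 0.013] [0.43  0.235 0.066]
purple [ 0.535 -0.118  0.013] [ 0.635 -0.023  0.067]
orange [0.512 0.062 0.016] [0.563 0.086 0.063]
tape [ 0.409 -0.036  0.012] [0.468 0.023 0.027]
bowl [0.654 0.128 0.012] [0.762 0.236 0.043]
cup [ 0.653 -0.007  0.012] [0.695 0.031 0.036]
rj [0.402 0.385 0.013] [0.484 0.462 0.106]
wb [0.569 0.399 0.012] [0.665 0.513 0.176]
```

Run:
```python
from h import *
from plant import manip
st=manip.state()
d=np.array([np.cos(np.radians(16)),np.sin(np.radians(16)),0]);X=(-d+[0,0,-1])/2**.5
Z=[d[1],-d[0],0]
plan(st,(.578,.209,.23),[0,0,-1],Z)
plan(st,(.578,.209,.10),X,Z)
```

```text
rotvec tool deg [ 6.56 -0.11 -0.01] | shift in start axes cm [  0.14  61.39 -59.56] | in target axes cm [ 2.000e-02  5.418e+01 -6.619e+01] world mm [ 3.383e+02  7.856e+02 -2.000e-01]
rotvec tool deg [  6.26   2.48 -44.96] | shift in start axes cm [ 13.14  61.38 -59.54] | in target axes cm [-29.1   47.51 -66.19] world mm [ 338.3  785.6 -130.2]
```

```bash
python3 -m inch '[{"fingers":1,"delta_pos":[0,4.1,-4.0],"twist":[0,0,0]},{"fingers":1,"delta_pos":[0,4.1,-4.0],"twist":[0,0,0]},{"fingers":1,"delta_pos":[0,4.1,-4.0],"twist":[0,0,0]},{"fingers":1,"delta_pos":[0,4.1,-4.0],"twist":[0,0,0]},{"fingers":1,"delta_pos":[0,4.1,-4.0],"twist":[0,0,0]}]'; python3 -c "
from plant import manip;print(manip.state()['joint_pos'])"
```

```text
time: 0.72
tool_pos: [0.3526, -0.3119, 0.2308]
tool_rot: [0.588, 0.393, 0.588, -0.393]
contact_force: [0.7, -0.4, 0.2]
gripper_width: 0.997
[-8.82620539e-01 -3.30388363e-01  1.95935921e+00  2.48636738e-04
  1.51305029e+00  2.94902613e-01]
```

```bash
python3 -m inch '[{"fingers":1,"delta_pos":[0,4.1,-4.0],"twist":[0,0,0]},{"fingers":1,"delta_pos":[0,4.1,-4.0],"twist":[0,0,0]},{"fingers":1,"delta_pos":[0,4.1,-4.0],"twist":[0,0,0]},{"fingers":1,"delta_pos":[0,4.1,-4.0],"twist":[0,0,0]},{"fingers":1,"delta_pos":[0,4.1,-4.0],"twist":[0,0,0]}]'; python3 -c "
from plant import manip;print(manip.state()['joint_pos'])"
```

```text
time: 1.35
tool_pos: [0.4651, -0.0485, 0.2311]
tool_rot: [0.588, 0.392, 0.588, -0.393]
contact_force: [0.9, -0.7, -0.0]
gripper_width: 0.999
[-2.63235967e-01 -3.39272466e-01  1.96582837e+00 -1.18238229e-04
  1.51491716e+00  9.13749282e-01]
```

```bash
python3 -m inch '[{"fingers":1,"delta_pos":[0,4.1,-4.0],"twist":[0,0,0]},{"fingers":1,"delta_pos":[0,4.1,-4.0],"twist":[0,0,0]},{"fingers":1,"delta_pos":[0,4.1,-4.0],"twist":[0,0,0]},{"fingers":1,"delta_pos":[0,4.1,-4.0],"twist":[0,0,0]},{"fingers":1,"delta_pos":[0,4.0,-3.7],"twist":[6.5,0,0]}]'
python3 - <<'E'
from h import *
from plant import manip
st=manip.state();print(st['joint_pos'])
d=np.array([np.cos(np.radians(16)),np.sin(np.radians(16)),0]);X=(-d+[0,0,-1])/2**.5
Z=[d[1],-d[0],0]
plan(st,(.578,.209,.10),X,Z)
E
```

```text
time: 1.98
tool_pos: [0.5779, 0.2117, 0.2307]
tool_rot: [0.564, 0.426, 0.565, -0.426]
contact_force: [0.4, -0.7, -0.5]
gripper_width: 0.998
[ 2.30391017e-01  3.13824718e-02  1.63588720e+00 -2.14129230e-04
  1.47511300e+00  1.52333999e+00]
rotvec tool deg [-8.000e-02 -2.000e-02 -4.495e+01] | shift in start axes cm [13.07 -0.06  0.26] | in target axes cm [9.29 9.19 0.26] world mm [ 1.000e-01 -2.700e+00 -1.307e+02]
```

```bash
python3 -m inch '[{"fingers":1,"delta_pos":[0,0,0],"twist":[0,0,-9]},{"fingers":1,"delta_pos":[0,0,0],"twist":[0,0,-9]},{"fingers":1,"delta_pos":[0,0,0],"twist":[0,0,-9]},{"fingers":1,"delta_pos":[0,0,0],"twist":[0,0,-9]},{"fingers":1,"delta_pos":[0,0,0],"twist":[0,0,-9]}]'
python3 - <<'E'
from h import *
from plant import manip,viewer
st=manip.state();print(st['joint_pos'])
d=np.array([np.cos(np.radians(16)),np.sin(np.radians(16)),0]);X=(-d+[0,0,-1])/2**.5
Z=[d[1],-d[0],0]
plan(st,(.578,.209,.10),X,Z)
f=viewer.grab_frame("scene");cv2.imwrite("pics/s1.png",f["pixels"])
# kin fit: down configs
D=[((.2396,-.5765,.2300),(-1.296,.05336,1.6143,0,1.476)),((.3526,-.3119,.2308),(-.88262,-.33039,1.95936,0,1.51305)),((.4651,-.0485,.2311),(-.26324,-.33927,1.96583,0,1.51492)),((.5779,.2117,.2307),(.23039,.03138,1.63589,0,1.47511)),(st["tool_pos"],st["joint_pos"][:5])]
from scipy.optimize import least_squares
def fk(x,q):
    a1,d1,L1,e,L2,L3,off=x
    A=q[1];B=A+q[2];C=B+q[4]
    return np.array([a1+L1*np.sin(A)+L2*np.sin(B)-e*np.cos(B)+L3*np.sin(C),d1+L1*np.cos(A)+L2*np.cos(B)+e*np.sin(B)+L3*np.cos(C),off])
def res(x):
    o=[]
    for p,q in D:
        c,s=np.cos(q[0]),np.sin(q[0]);v=fk(x,q);o+=list(v-[c*p[0]+s*p[1],p[2],-s*p[0]+c*p[1]])
    return np.array(o+list(.01*(np.array(x)-[0,.35,.45,0,.45,.25,.07])))
s=least_squares(res,[0,.35,.45,0,.45,.25,.07]);print(s.x.round(4),s.fun.round(4))
E
```

```text
time: 2.6
tool_pos: [0.578, 0.2098, 0.2312]
tool_rot: [0.358, 0.175, 0.685, -0.61]
contact_force: [-0.1, 0.2, -0.4]
gripper_width: 0.996
[ 0.24029189  0.53715851  1.16796801 -0.03590408  2.22603559  1.52072319]
rotvec tool deg [0.04 0.04 0.28] | shift in start axes cm [9.25 9.3  0.08] | in target axes cm [9.29 9.26 0.08] world mm [  -0.    -0.8 -131.2]
[ 0.0055  0.2328  0.4255 -0.0906  0.6038  0.279   0.0726] [-0.      0.0001 -0.0016  0.     -0.0001 -0.0017  0.0001 -0.0002 -0.0016
 -0.0001  0.     -0.0015  0.      0.0001  0.0064  0.0001 -0.0012 -0.0002
 -0.0009  0.0015  0.0003  0.    ]
```

View pics/s1.png

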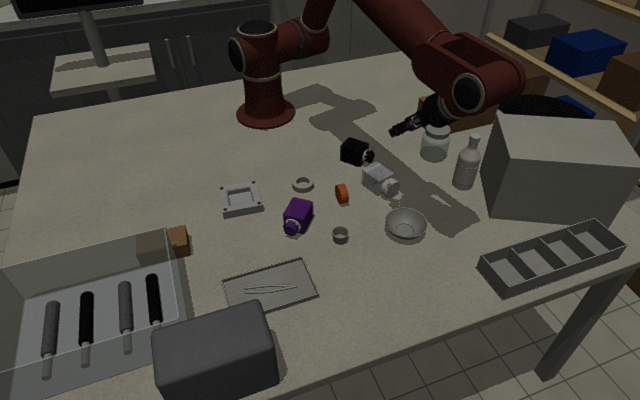

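```bash
cat > kin.py <<'E'
from h import *
a1,d1,L1,e,L2,L3,off=[ 0.0055,0.2328,0.4255,-0.0906,0.6038,0.279,0.0726]
def ik(p,X):
    X=np.array(X)/np.linalg.norm(X);w=np.array(p)-L3*X
    rr=np.hypot(w[0],w[1]);q1=np.arctan2(w[1],w[0])-np.arcsin(off/rr)
    r=np.sqrt(rr**2-off**2)-a1;z=w[2]-d1
    Le=np.hypot(L2,e);al=np.arctan2(-e,L2) # effective angle
    D=np.hypot(r,z);c=(D*D-L1**2-Le**2)/(2*L1*Le)
    if abs(c)>1:return None
    g=np.arccos(c);q3=g+0;
    # Le dir angle = B + al' : L2 sinB - e cosB = Le sin(B+al) with al=atan2(-e,L2)
    q3=g-al;q2=np.arctan2(r,z)-np.arctan2(Le*np.sin(g),L1+Le*np.cos(g))
    B=q2+q3
    fx=np.array([np.sin(B)*np.cos(q1),np.sin(B)*np.sin(q1),np.cos(B)])
    ux=np.array([np.cos(B)*np.cos(q1),np.cos(B)*np.sin(q1),-np.sin(B)])
    ly=np.array([-np.sin(q1),np.cos(q1),0])
    q5=np.arccos(fx@X);q4=np.arctan2(X@ly,X@ux)
    return np.array([q1,q2,q3,q4,q5])
E
python3 - <<'E'
from kin import *
from plant import manip
st=manip.state();print(ik(st["tool_pos"],rot(st["tool_rot"]).as_matrix()[:,0]).round(3),st["joint_pos"].round(3))
C=np.array([.440,-.195,0])
for t in(30,45,60):
  for y in(-4.75,85.25,-94.75):
    d=np.array([np.cos(np.radians(y)),np.sin(np.radians(y)),0]);T=np.radians(t)
    X=np.cos(T)*d+np.sin(T)*np.array([0,0,-1])
    for dz in(0,.1):
      G=C+[0,0,.056+dz]-d*.018;q=ik(G+.025*X,X);print(t,y,dz,None if q is None else q.round(2))
d=np.array([np.cos(np.radians(16)),np.sin(np.radians(16)),0]);X=(-d+[0,0,-1])/2**.5
print(ik((.510,.189,.03),X))
E
```

```text
[ 0.242  0.547  1.168 -0.034  2.227] [ 0.24   0.546  1.168 -0.036  2.227  1.521]
30 -4.75 0 [-0.99 -0.42  2.64  1.47  0.75]
30 -4.75 0.1 [-0.99 -0.81  2.64  1.1   0.87]
30 85.25 0 [-0.92  0.41  1.82  0.63  1.78]
30 85.25 0.1 [-0.92  0.24  1.82  0.66  1.91]
30 -94.75 0 [-0.07  0.15  2.16 -1.16  1.24]
30 -94.75 0.1 [-0.07 -0.08  2.16 -1.1   1.34]
45 -4.75 0 [-0.88 -0.47  2.56  0.94  0.68]
45 -4.75 0.1 [-0.88 -0.73  2.51  0.71  0.89]
45 85.25 0 [-0.87  0.27  1.89  0.52  1.6 ]
45 85.25 0.1 [-0.87  0.11  1.86  0.53  1.76]
45 -94.75 0 [-0.16  0.01  2.18 -0.91  1.1 ]
45 -94.75 0.1 [-0.16 -0.18  2.15 -0.84  1.25]
60 -4.75 0 [-0.76 -0.4   2.43  0.48  0.75]
60 -4.75 0.1 [-0.76 -0.6   2.37  0.39  0.99]
60 85.25 0 [-0.8   0.13  1.96  0.39  1.43]
60 85.25 0.1 [-0.8  -0.01  1.92  0.39  1.6 ]
60 -94.75 0 [-0.27 -0.08  2.17 -0.61  1.03]
60 -94.75 0.1 [-0.27 -0.25  2.13 -0.55  1.21]
[ 0.23660449  0.592209    1.45732135 -0.03162231  1.87686191]
```

```bash
python3 -m inch '[{"fingers":1,"delta_pos":[3,3.1,0],"twist":[0,0,0]},{"fingers":1,"delta_pos":[3.2,3.1,0],"twist":[0,0,0]},{"fingers":1,"delta_pos":[3,3.1,0],"twist":[0,0,0]},{"fingers":1,"delta_pos":[0,0,0],"twist":[0,0,0]}]'
python3 - <<'E'
from h import *
from plant import manip,viewer
st=manip.state()
d=np.array([np.cos(np.radians(16)),np.sin(np.radians(16)),0]);X=(-d+[0,0,-1])/2**.5
Z=[d[1],-d[0],0]
plan(st,(.510,.189,.03),X,Z)
for n in("scene","top"):
  f=viewer.grab_frame(n)
  if n=="scene":c=f["pixels"][90:220,320:470]
  else:c=f["pixels"][165:260,215:315]
  cv2.imwrite(f"pics/{n}2.png",cv2.resize(c,None,fx=5,fy=5,interpolation=cv2.INTER_CUBIC)[:600])
E
```

```text
time: 3.15
tool_pos: [0.5755, 0.2092, 0.0963]
tool_rot: [0.357, 0.174, 0.686, -0.61]
contact_force: [-0.5, 0.1, 0.8]
gripper_width: 1.0
rotvec tool deg [0.06 0.03 0.47] | shift in start axes cm [ 9.54 -0.08  0.13] | in target axes cm [ 9.54 -0.16  0.14] world mm [-65.5 -20.2 -66.3]
```

View pics/scene2.png

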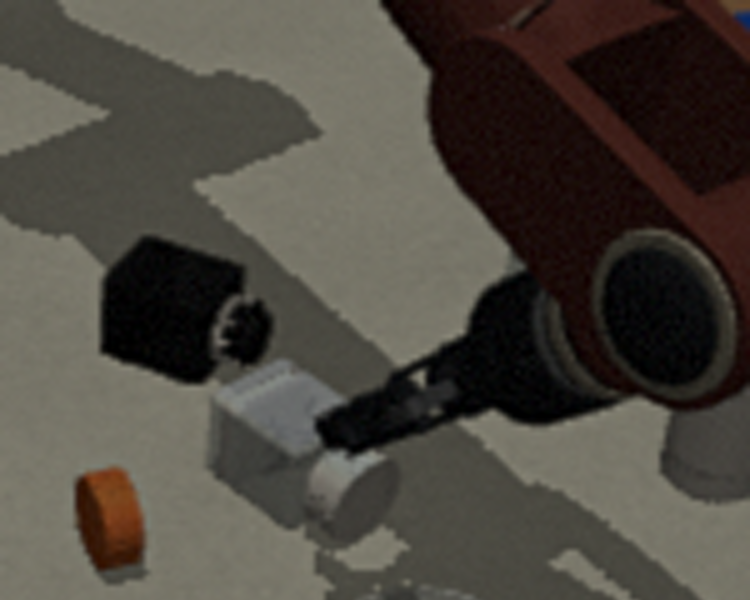

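View pics/top2.png

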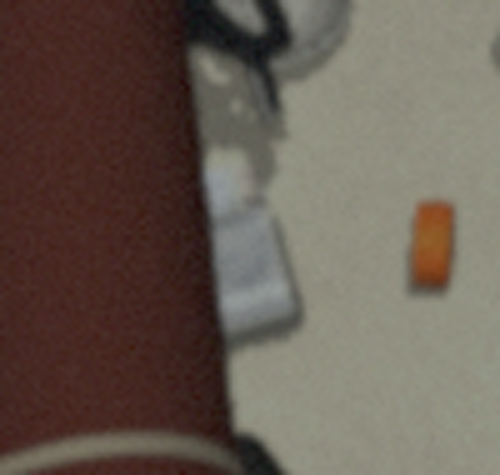

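Scene view: the fingertips, at crop (340,430), sit above the jar and in line with it. Top view: one finger is at crop (272,130), outside the jar's right side. I'll go in.

```bash
python3 -m inch '[{"fingers":1,"delta_pos":[3.2,0,0.1],"twist":[0,0,0]},{"fingers":1,"delta_pos":[3.2,0,0],"twist":[0,0,0]},{"fingers":1,"delta_pos":[3.1,0,0],"twist":[0,0,0]},{"fingers":1,"delta_pos":[0,0,0],"twist":[0,0,0]}]'
python3 - <<'E'
from h import *
from plant import manip,viewer
for n in("scene","top"):
  f=viewer.grab_frame(n)
  if n=="scene":c=f["pixels"][120:220,330:450]
  else:c=f["pixels"][165:260,215:315]
  cv2.imwrite(f"pics/{n}3.png",cv2.resize(c,None,fx=5,fy=5,interpolation=cv2.INTER_CUBIC)[:600])
E
```

```text
time: 3.75
tool_pos: [0.5135, 0.1903, 0.0343]
tool_rot: [0.359, 0.177, 0.685, -0.609]
contact_force: [0.2, -0.1, 0.8]
gripper_width: 1.0
```

View pics/scene3.png

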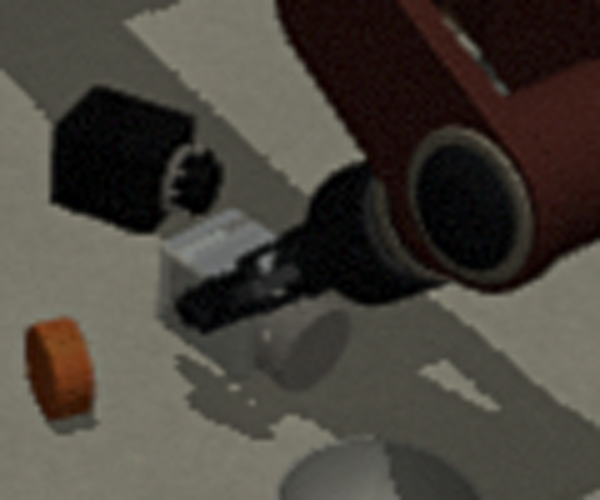

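View pics/top3.png

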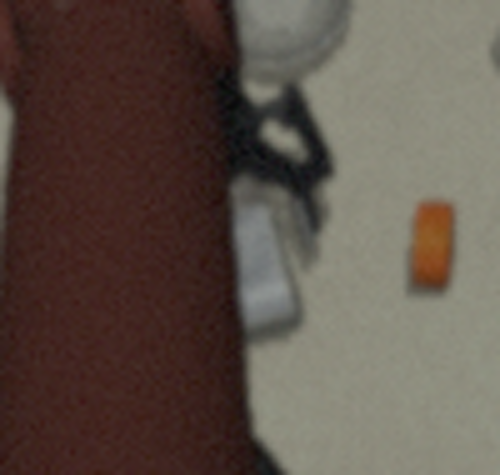

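The finger is alongside the jar body, in the middle of its length: crop (310,255) top, (200,310) scene. Closing.

```bash
python3 -m inch '[{"fingers":-1,"delta_pos":[0,0,0],"twist":[0,0,0]},{"fingers":-1,"delta_pos":[0,0,0],"twist":[0,0,0]},{"fingers":-1,"delta_pos":[0,0,0],"twist":[0,0,0]},{"fingers":-1,"delta_pos":[0,0,0],"twist":[0,0,0]}]'; python3 -m inch '[{"fingers":-1,"delta_pos":[0,0,0],"twist":[0,0,0]},{"fingers":-1,"delta_pos":[0,0,0],"twist":[0,0,0]}]'
```

```text
time: 4.35
tool_pos: [0.5162, 0.1909, 0.0352]
tool_rot: [0.36, 0.178, 0.684, -0.608]
contact_force: [3.3, 1.2, 5.6]
gripper_width: 0.693
time: 4.6
tool_pos: [0.5162, 0.191, 0.0352]
tool_rot: [0.36, 0.178, 0.684, -0.608]
contact_force: [3.2, 1.6, 6.2]
gripper_width: 0.698
```

```bash
python3 -m inch '[{"fingers":-1,"delta_pos":[-1.5,-1.5,0],"twist":[0,0,0]},{"fingers":-1,"delta_pos":[-3,-3,0],"twist":[0,0,0]},{"fingers":-1,"delta_pos":[-3.4,-3.4,0],"twist":[0,0,0]},{"fingers":-1,"delta_pos":[-3.4,-3.4,0],"twist":[0,0,0]},{"fingers":-1,"delta_pos":[0,0,0],"twist":[0,0,0]}]'
python3 - <<'E'
from kin import *
from plant import manip,viewer
st=manip.state();print(st["joint_pos"].round(3))
f=viewer.grab_frame("scene");c=f["pixels"][60:220,310:470]
cv2.imwrite(f"pics/s4.png",cv2.resize(c,None,fx=3.7,fy=3.7,interpolation=cv2.INTER_CUBIC)[:600])
E
```

```text
time: 5.22
tool_pos: [0.5163, 0.1909, 0.1984]
tool_rot: [0.362, 0.18, 0.684, -0.607]
contact_force: [0.2, 0.8, -2.4]
gripper_width: 0.695
[ 0.235  0.409  1.39  -0.037  2.117  1.52 ]
```

View pics/s4.png

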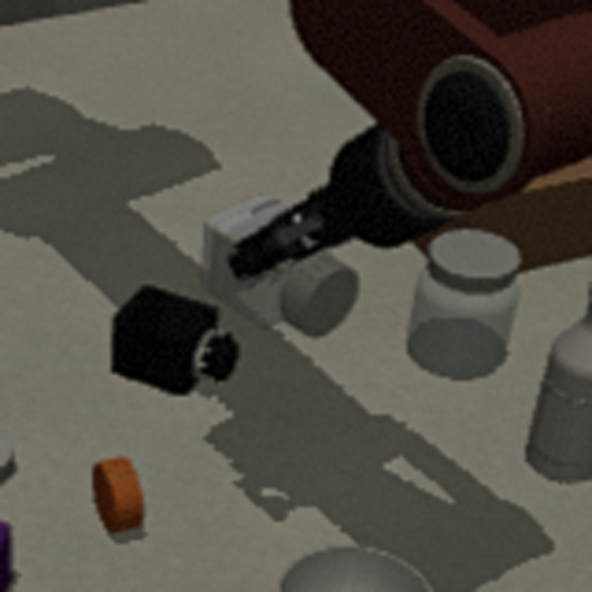

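Run:
```python
from kin import *
from plant import manip
st=manip.state();c=rot(st["tool_rot"]);p=st["tool_pos"]
print(c.as_matrix().round(3))
for a in range(0,95,15):
    M=(c*R.from_rotvec([0,0,np.radians(a)])).as_matrix();print(a,ik(p,M[:,0]).round(2))
M=(c*R.from_rotvec([0,0,np.radians(90)])).as_matrix();print(M.round(3)); up=M.T@[0,0,1];print("up in tool",up)
d=np.array([np.cos(np.radians(85.25)),np.sin(np.radians(85.25)),0]);X=(d+[0,0,-1])/2**.5;G=np.array([.44,-.195,.056])-d*.018+.025*X
Gh=G+[0,0,.11]
for s in np.linspace(0,1,8):
    Rw=R.from_rotvec([0,0,s*np.radians(69.2)]).as_matrix()@M
    print(s.round(2),ik(p+s*(Gh-p),Rw[:,0]).round(2))
print(Gh-p,M.T@(Gh-p))
```

```text
[[-0.676  0.683  0.277]
 [-0.195  0.197 -0.961]
 [-0.711 -0.703  0.   ]]
0 [ 0.24  0.41  1.4  -0.04  2.11]
15 [ 0.23  0.25  1.52 -0.02  1.89]
30 [ 0.23  0.07  1.67 -0.01  1.66]
45 [ 0.22 -0.11  1.83 -0.    1.41]
60 [ 0.21 -0.28  2.    0.02  1.16]
75 [ 0.2  -0.45  2.17  0.05  0.9 ]
90 [ 0.19 -0.6   2.34  0.11  0.61]
[[ 0.683  0.676  0.277]
 [ 0.197  0.195 -0.961]
 [-0.703  0.711  0.   ]]
up in tool [-7.03287797e-01  7.10905165e-01  3.49367293e-04]
0.0 [ 0.19 -0.6   2.34  0.11  0.61]
0.14 [-0.07 -0.68  2.4   0.53  0.78]
0.29 [-0.33 -0.65  2.39  0.75  1.01]
0.43 [-0.53 -0.53  2.34  0.82  1.23]
0.57 [-0.67 -0.37  2.24  0.8   1.41]
0.71 [-0.77 -0.2   2.12  0.73  1.55]
0.86 [-0.83 -0.04  1.99  0.64  1.67]
1.0 [-0.87  0.1   1.86  0.54  1.78]
[-0.07520397 -0.38595533 -0.04705112] [-0.09412983 -0.15947807  0.35005326]
```

```bash
python3 -m inch '[{"fingers":-1,"delta_pos":[0,0,0],"twist":[0,0,9]},{"fingers":-1,"delta_pos":[0,0,0],"twist":[0,0,9]},{"fingers":-1,"delta_pos":[0,0,0],"twist":[0,0,9]},{"fingers":-1,"delta_pos":[0,0,0],"twist":[0,0,9]},{"fingers":-1,"delta_pos":[0,0,0],"twist":[0,0,9]}]'
python3 -m inch '[{"fingers":-1,"delta_pos":[0,0,0],"twist":[0,0,9]},{"fingers":-1,"delta_pos":[0,0,0],"twist":[0,0,9]},{"fingers":-1,"delta_pos":[0,0,0],"twist":[0,0,9]},{"fingers":-1,"delta_pos":[0,0,0],"twist":[0,0,9]},{"fingers":-1,"delta_pos":[0,0,0],"twist":[0,0,9]}]'
python3 - <<'E'
from kin import *
from plant import manip,viewer
st=manip.state();print(st["joint_pos"].round(3));M=rot(st["tool_rot"]).as_matrix();print(M.round(3))
f=viewer.grab_frame("scene");c=f["pixels"][40:220,290:470]
cv2.imwrite(f"pics/s5.png",cv2.resize(c,None,fx=3.3,fy=3.3,interpolation=cv2.INTER_CUBIC)[:600])
p=st["tool_pos"]
d=np.array([np.cos(np.radians(85.25)),np.sin(np.radians(85.25)),0]);X=(d+[0,0,-1])/2**.5;G=np.array([.44,-.195,.056])-d*.018+.025*X
Gh=G+[0,0,.12];n=8
for k in range(n):
    c=R.from_rotvec([0,0,k/n*np.radians(69.2)])*rot(st["tool_rot"])
    print((c.inv().apply((Gh-p)/n)*100).round(2), c.inv().apply([0,0,69.2/n]).round(2))
E
```

```text
time: 5.9
tool_pos: [0.5129, 0.1901, 0.191]
tool_rot: [0.565, 0.425, 0.565, -0.425]
contact_force: [-0.4, 0.0, -2.5]
gripper_width: 0.695
time: 6.52
tool_pos: [0.5123, 0.1901, 0.1897]
tool_rot: [0.684, 0.609, 0.36, -0.177]
contact_force: [0.0, 0.2, -2.6]
gripper_width: 0.69
[ 0.184 -0.602  2.35   0.119  0.615  1.405]
[[ 0.679  0.68   0.277]
 [ 0.196  0.196 -0.961]
 [-0.708  0.706 -0.   ]]
[-1.28 -1.84  4.38] [-6.12  6.11 -0.  ]
[-1.73 -2.28  4.  ] [-6.12  6.11 -0.  ]
[-2.13 -2.69  3.53] [-6.12  6.11 -0.  ]
[-2.48 -3.03  2.97] [-6.12  6.11 -0.  ]
[-2.76 -3.32  2.35] [-6.12  6.11 -0.  ]
[-2.98 -3.54  1.68] [-6.12  6.11 -0.  ]
[-3.12 -3.68  0.97] [-6.12  6.11 -0.  ]
[-3.18 -3.74  0.24] [-6.12  6.11 -0.  ]
```

View pics/s5.png

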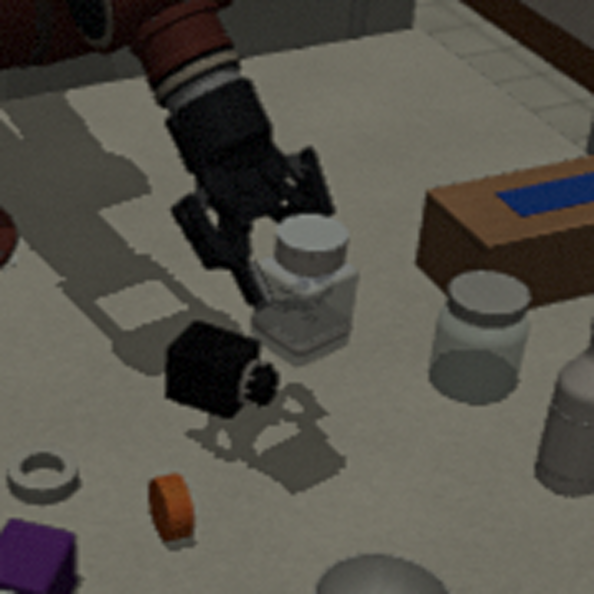

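The jar is upright in the gripper at crop (310,290). Now I'll swing it over the brace while yawing it.

```bash
python3 -m inch '[{"fingers":-1,"delta_pos":[-1.0,-1.5,3.5],"twist":[-4.9,4.9,0]},{"fingers":-1,"delta_pos":[-1.3,-1.8,3.3],"twist":[-4.9,4.9,0]},{"fingers":-1,"delta_pos":[-1.6,-2.0,3.0],"twist":[-4.9,4.9,0]},{"fingers":-1,"delta_pos":[-1.8,-2.3,2.6],"twist":[-4.9,4.9,0]},{"fingers":-1,"delta_pos":[-2.0,-2.5,2.3],"twist":[-4.9,4.9,0]}]'
python3 -m inch '[{"fingers":-1,"delta_pos":[-2.2,-2.6,1.9],"twist":[-4.9,4.9,0]},{"fingers":-1,"delta_pos":[-2.3,-2.8,1.5],"twist":[-4.9,4.9,0]},{"fingers":-1,"delta_pos":[-2.4,-2.9,1],"twist":[-4.9,4.9,0]},{"fingers":-1,"delta_pos":[-2.5,-3.0,0.5],"twist":[-4.9,4.9,0]},{"fingers":-1,"delta_pos":[-1,-1.2,0],"twist":[-2,2,0]}]'
cat >> h.py <<'E'
D85=np.array([np.cos(np.radians(85.25)),np.sin(np.radians(85.25)),0])
XP=(D85+[0,0,-1])/2**.5; ZP=[D85[1],-D85[0],0]
GP=np.array([.44,-.195,.056])-D85*.018+.025*XP
E
python3 - <<'E'
from kin import *
from plant import manip
st=manip.state();print(st["joint_pos"].round(3));M=rot(st["tool_rot"]).as_matrix();print(M.round(3))
plan(st,GP+[0,0,.11],XP,ZP)
E
```

```text
time: 7.2
tool_pos: [0.4682, 0.0293, 0.1744]
tool_rot: [0.702, 0.499, 0.508, -0.013]
contact_force: [0.8, 0.2, -3.0]
gripper_width: 0.692
time: 7.82
tool_pos: [0.4184, -0.1361, 0.1627]
tool_rot: [0.675, 0.355, 0.623, 0.173]
contact_force: [1.3, 0.5, -1.7]
gripper_width: 0.692
[-0.868 -0.121  2.04   0.604  1.712 -0.655]
[[ 0.163  0.209  0.964]
 [ 0.676  0.688 -0.264]
 [-0.718  0.695 -0.029]]
rotvec tool deg [-8.68  6.21  0.77] | shift in start axes cm [-2.63 -4.62  3.68] | in target axes cm [-3.03 -5.06  2.64] world mm [ 21.5 -59.2 -14.3]
```

```bash
python3 -m inch '[{"fingers":-1,"delta_pos":[-1.3,-2.3,1.8],"twist":[-4.4,3.1,0.4]},{"fingers":-1,"delta_pos":[-1.4,-2.4,1.6],"twist":[-4.3,3.1,0.4]},{"fingers":-1,"delta_pos":[0,0,0],"twist":[0,0,0]},{"fingers":-1,"delta_pos":[0,0,0],"twist":[0,0,0]}]'
python3 - <<'E'
from kin import *
from plant import manip,viewer
st=manip.state();print(st["joint_pos"].round(3))
plan(st,GP+[0,0,.11],XP,ZP)
for n,b in(("scene",(110,240,170,320)),("top",(170,280,330,460))):
  f=viewer.grab_frame(n);np.savez(f"pics/{n}6.npz",**f);c=f["pixels"][b[0]:b[1],b[2]:b[3]]
  cv2.imwrite(f"pics/{n}6.png",cv2.resize(c,None,fx=4.5,fy=4.5,interpolation=cv2.INTER_CUBIC))
E
```

```text
time: 8.32
tool_pos: [0.44, -0.1921, 0.149]
tool_rot: [0.665, 0.297, 0.641, 0.243]
contact_force: [0.4, -0.1, -1.2]
gripper_width: 0.699
[-0.873  0.093  1.859  0.535  1.774 -0.841]
rotvec tool deg [ 0.06  0.11 -0.01] | shift in start axes cm [-0.17 -0.27  0.02] | in target axes cm [-0.17 -0.27  0.02] world mm [-0.1 -3.2 -0.7]
```

View pics/scene6.png

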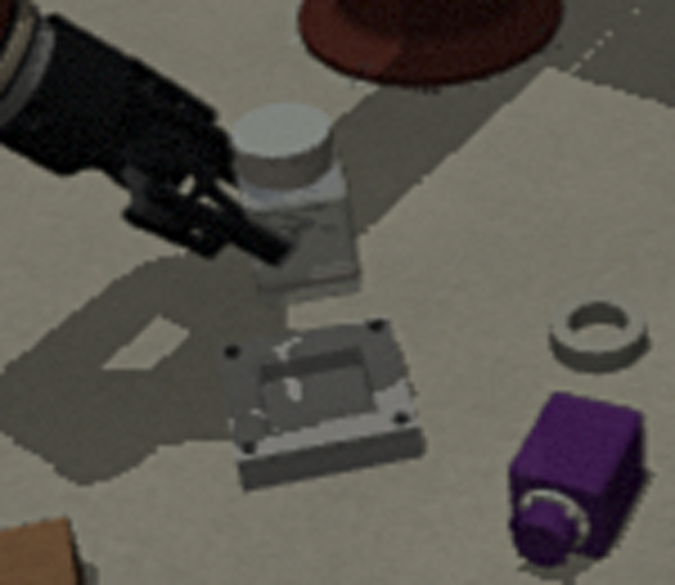

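View pics/top6.png

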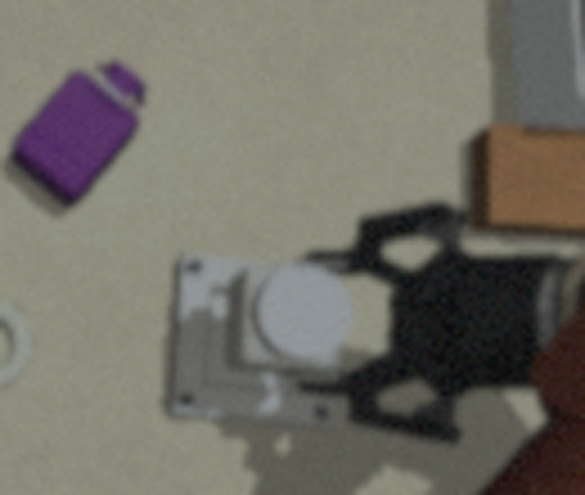

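The jar is upright above the brace: cap at scene crop (282,150) and top crop (305,310), pocket at scene crop (318,385). I'll measure its pose by depth.

Run:
```python
from kin import *
for n,b in(("top",(220,260,370,412)),("scene",(128,180,215,255))):
    w=cloud(np.load(f"pics/{n}6.npz"))[b[0]:b[1],b[2]:b[3]].reshape(-1,3);w=w[~np.isnan(w[:,0])]
    zt=np.percentile(w[:,2],[90,95,98]);print(n,zt)
    z0=np.median(w[w[:,2]>zt[2]-.012,2]);
    t=w[abs(w[:,2]-z0)<.006]
    A=np.c_[t[:,:2],np.ones(len(t))];co=np.linalg.lstsq(A,t[:,2],rcond=None)[0]
    (c,r)=cv2.minEnclosingCircle(t[:,:2].astype(np.float32)*1000)
    print("cap top z",z0,"centre",t[:,:2].mean(0),c,r,"plane slope",co[:2],len(t))
    for lo,hi in((-.036,-.022),):
        s=w[(w[:,2]>z0+lo)&(w[:,2]<z0+hi)];print(len(s),cv2.minAreaRect(s[:,:2].astype(np.float32)*1000))
```

```text
top [0.21530624 0.21636255 0.21747465]
cap top z 0.2151517313253824 centre [ 0.44056204 -0.18581705] (440.081298828125, -186.4370880126953) 27.734506607055664 plane slope [ 7.20508602e-03 -6.06505613e-05] 349
200 ((439.7455139160156, -191.31808471679688), (72.44900512695312, 98.9748764038086), 87.52184295654297)
scene [0.21226547 0.21416385 0.2150493 ]
cap top z 0.21323063190090263 centre [ 0.44575215 -0.19422102] (460.2694091796875, -207.4407196044922) 54.24580764770508 plane slope [-0.03889251  0.01541496] 277
254 ((446.5476379394531, -198.74168395996094), (79.42806243896484, 122.70099639892578), 79.50020599365234)
```

Run:
```python
from kin import *
f=np.load("pics/scene6.npz");g=np.load("pics/top6.npz")
b=f["pixels"][125:190,212:262];cv2.imwrite("pics/c7a.png",cv2.resize(b,None,fx=9,fy=9,interpolation=cv2.INTER_CUBIC))
b=g["pixels"][222:262,372:412];cv2.imwrite("pics/c7b.png",cv2.resize(b,None,fx=12,fy=12,interpolation=cv2.INTER_CUBIC))
```

```text
(no output)
```

View pics/c7a.png

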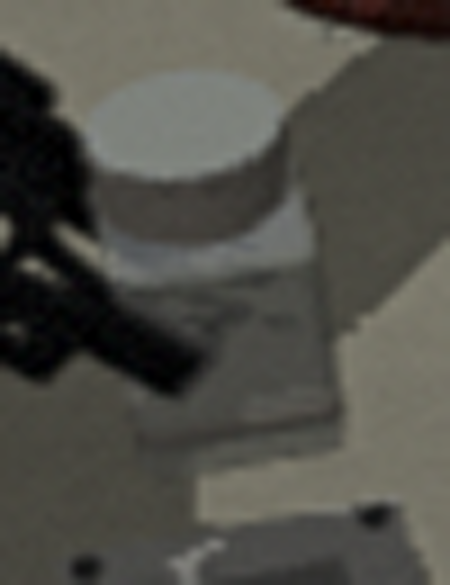

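View pics/c7b.png

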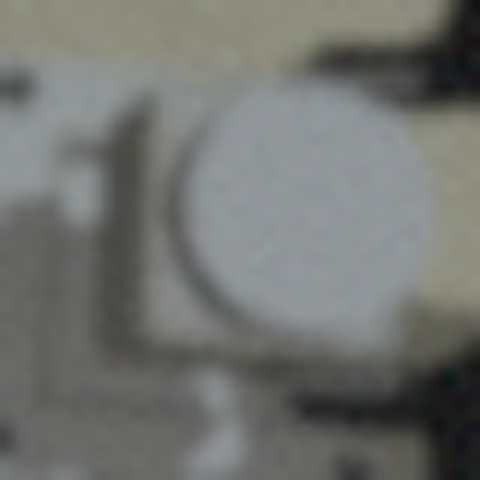

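Run:
```python
from kin import *
f=np.load("pics/scene6.npz");g=np.load("pics/top6.npz")
def proj(f,P):
    q=np.linalg.inv(f["pose"])@np.append(P,1);return (f["K"]@q[:3]/q[2])[:2]
print(pix2w(f,232.8,139.0,.2145),pix2w(g,397.7,238.9,.2145))
c=np.array([.441,-.187,.2145-.102])
y=np.radians(-4.75);Rz=R.from_rotvec([0,0,y])
for tilt in (0,.05):
  for zz in(.074,0.0):
    for s in((30,30),(30,-30)):
      p=c+Rz.apply([s[0]/1000,s[1]/1000,0])+[0,-tilt*(zz-.102),zz]
      u=proj(f,p);v=proj(g,p);print(tilt,zz,s,((u-[212,125])*9).round(0),((v-[372,222])*12).round(0))
```

```text
[ 0.44396735 -0.1887116   0.2145    ] [ 0.43933516 -0.18764564  0.2145    ]
0 0.074 (30, 30) [327. 244.] [151.  63.]
0 0.074 (30, -30) [111. 281.] [419.  87.]
0 0.0 (30, 30) [358. 452.] [ 98. 105.]
0 0.0 (30, -30) [152. 489.] [347. 128.]
0.05 0.074 (30, 30) [332. 243.] [145.  63.]
0.05 0.074 (30, -30) [116. 280.] [413.  87.]
0.05 0.0 (30, 30) [375. 448.] [ 76. 105.]
0.05 0.0 (30, -30) [169. 485.] [326. 127.]
```

```bash
python3 -m inch '[{"fingers":-1,"delta_pos":[2.2,-2.7,0],"twist":[0,0,0]},{"fingers":-1,"delta_pos":[2.2,-2.7,0],"twist":[0,0,0]},{"fingers":-1,"delta_pos":[0,0,0],"twist":[0,0,0]},{"fingers":-1,"delta_pos":[0,0,0],"twist":[0,0,0]}]'
python3 - <<'E'
from kin import *
from plant import manip,viewer
st=manip.state()
plan(st,(.440,-.1985,.0475),XP,ZP)
for n,b in(("scene",(120,230,190,300)),("top",(210,280,355,435))):
  f=viewer.grab_frame(n);np.savez(f"pics/{n}8.npz",**f);c=f["pixels"][b[0]:b[1],b[2]:b[3]];k=5.4 if n=="scene" else 8
  cv2.imwrite(f"pics/{n}8.png",cv2.resize(c,None,fx=k,fy=k,interpolation=cv2.INTER_CUBIC))
E
```

```text
time: 8.93
tool_pos: [0.4407, -0.1999, 0.0821]
tool_rot: [0.666, 0.296, 0.64, 0.243]
contact_force: [-0.2, -0.5, -1.9]
gripper_width: 0.692
rotvec tool deg [0.24 0.28 0.13] | shift in start axes cm [ 2.54 -2.34 -0.1 ] | in target axes cm [ 2.54 -2.35 -0.08] world mm [ -0.7   1.4 -34.6]
```

View pics/scene8.png

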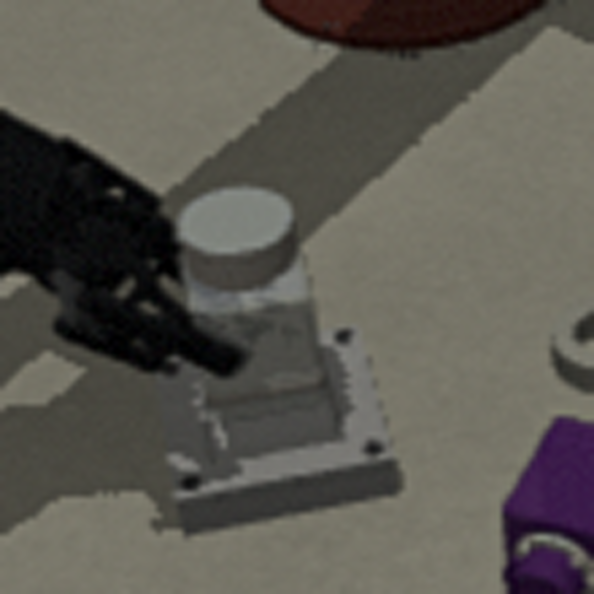

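View pics/top8.png

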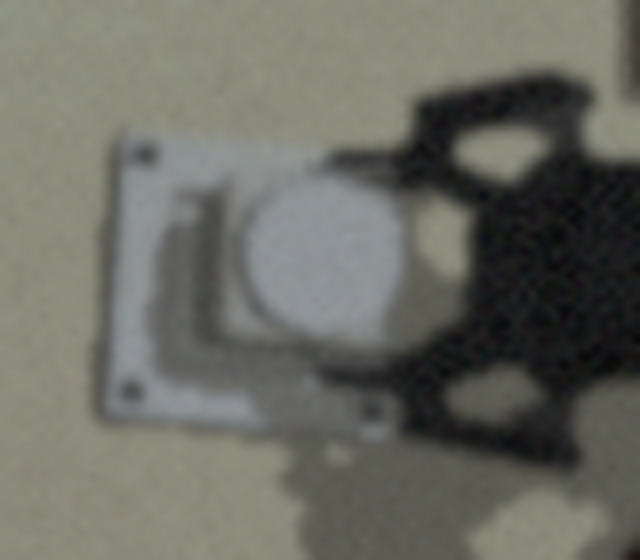

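Run:
```python
from kin import *
f=np.load("pics/scene8.npz");g=np.load("pics/top8.npz")
w=cloud(g);print(np.median(w[236:248,390:401,2])); w=cloud(f);print(np.median(w[156:165,228:239,2]))
for z in(.146,.149):print(pix2w(f,233.8,160.9,z),pix2w(g,395.5,242.3,z))
def proj(f,P):
    q=np.linalg.inv(f["pose"])@np.append(P,1);return (f["K"]@q[:3]/q[2])[:2]
# predict shoulder and bottom corner pixels for jar aligned w/ pocket at z base .045
c=np.array([.440,-.195,.0455]);Rz=R.from_rotvec([0,0,np.radians(-4.75)])
for zz in(.074,0):
  for s in((30,30),(30,-30),(-30,30)):
    p=c+Rz.apply(np.array([*s,0])/1000)+[0,0,zz];print(zz,s,((proj(f,p)-[190,120])*5.4).round(),((proj(g,p)-[355,210])*8).round())
```

```text
0.14807220680530309
0.14682415768028456
[ 0.44060564 -0.19541419  0.146     ] [ 0.43718347 -0.19577317  0.146     ]
[ 0.44470553 -0.19587309  0.149     ] [ 0.43689038 -0.19515371  0.149     ]
0.074 (30, 30) [315. 289.] [227. 167.]
0.074 (30, -30) [191. 312.] [394. 182.]
0.074 (-30, 30) [297. 217.] [218. 335.]
0 (30, 30) [333. 404.] [194. 191.]
0 (30, -30) [214. 427.] [350. 205.]
0 (-30, 30) [314. 331.] [185. 348.]
```

```bash
python3 -m inch '[{"fingers":-1,"delta_pos":[0.75,-0.72,-0.05],"twist":[0,0,0]},{"fingers":-1,"delta_pos":[0.75,-0.72,0],"twist":[0,0,0]},{"fingers":-1,"delta_pos":[0.4,-0.4,0],"twist":[0,0,0]},{"fingers":-1,"delta_pos":[0,0,0],"twist":[0,0,0]}]'
python3 -m inch '[{"fingers":-1,"delta_pos":[0.35,-0.35,0],"twist":[0,0,0]},{"fingers":-1,"delta_pos":[0.35,-0.35,0],"twist":[0,0,0]},{"fingers":-1,"delta_pos":[0,0,0],"twist":[0,0,0]}]'
```

```text
time: 9.52
tool_pos: [0.4397, -0.1991, 0.0534]
tool_rot: [0.665, 0.297, 0.64, 0.243]
contact_force: [0.3, -0.8, -3.2]
gripper_width: 0.693
time: 9.9
tool_pos: [0.4403, -0.1999, 0.0459]
tool_rot: [0.666, 0.297, 0.64, 0.244]
contact_force: [-2.3, -0.6, 6.3]
gripper_width: 0.693
```

```bash
python3 -m inch '[{"fingers":-1,"delta_pos":[0.2,-0.2,0],"twist":[0,0,0]},{"fingers":-1,"delta_pos":[0,0,0],"twist":[0,0,0]}]'
python3 - <<'E'
from kin import *
from plant import manip,viewer
for n,b in(("scene",(140,230,200,300)),("top",(210,280,355,435))):
  f=viewer.grab_frame(n);np.savez(f"pics/{n}9.npz",**f);c=f["pixels"][b[0]:b[1],b[2]:b[3]];k=6 if n=="scene" else 8
  cv2.imwrite(f"pics/{n}9.png",cv2.resize(c,None,fx=k,fy=k,interpolation=cv2.INTER_CUBIC))
E
```

```text
time: 10.15
tool_pos: [0.4404, -0.2, 0.0458]
tool_rot: [0.665, 0.297, 0.64, 0.245]
contact_force: [-7.0, -0.5, 19.1]
gripper_width: 0.693
```

View pics/scene9.png

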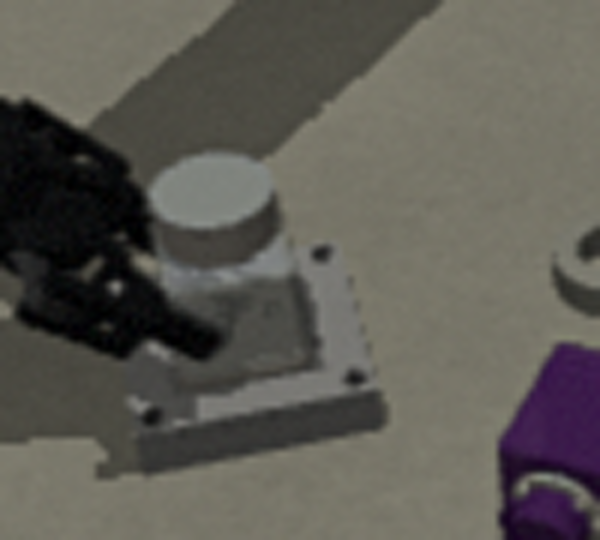

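View pics/top9.png

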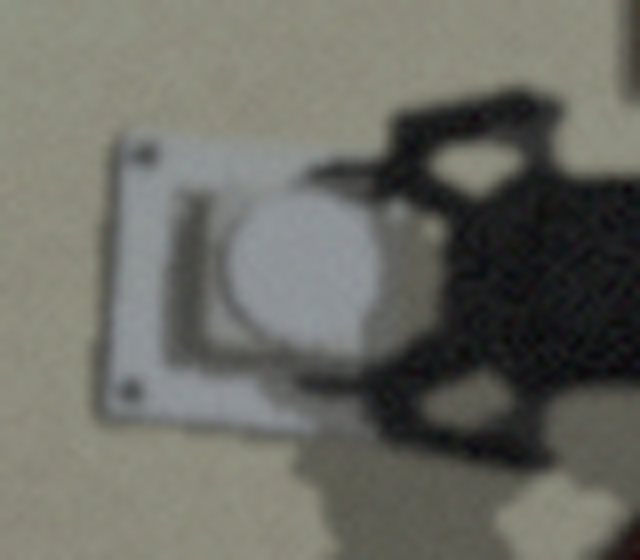

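Run:
```python
from kin import *
f=np.load("pics/scene9.npz");g=np.load("pics/top9.npz")
w=cloud(g);t=w[237:250,386:400].reshape(-1,3);A=np.c_[t[:,:2]-t[:,:2].mean(0),np.ones(len(t))];print(t.mean(0),np.linalg.lstsq(A,t[:,2],rcond=None)[0])
b=w[226:229,382:392,2];print("brace rim",np.nanmedian(b),"table",np.nanmedian(w[170:190,370:400,2]))
w=cloud(f);t=w[168:176,229:242].reshape(-1,3);A=np.c_[t[:,:2]-t[:,:2].mean(0),np.ones(len(t))];print(t.mean(0),np.linalg.lstsq(A,t[:,2],rcond=None)[0],np.nanmedian(w[140:160,255:290,2]))
def proj(f,P):
    q=np.linalg.inv(f["pose"])@np.append(P,1);return (f["K"]@q[:3]/q[2])[:2]
c=np.array([.440,-.195,.008]);Rz=R.from_rotvec([0,0,np.radians(-4.75)])
for zz in(.102,.105):
  print(zz,((proj(f,c+[0,0,zz])-[200,140])*6).round(),((proj(g,c+[0,0,zz])-[355,210])*8).round())
```

```text
[ 0.43851151 -0.19422054  0.11152078] [0.01268524 0.01339706 0.11152078]
brace rim 0.02497537622592716 table 0.0014399449740933878
 ** On entry to DLASCL parameter number  4 had an illegal value
 ** On entry to DLASCL parameter number  4 had an illegal valueTraceback (most recent call last):
  File "<stdin>", line 5, in <module>
    x, resids, rank, s = _umath_linalg.lstsq(a, b, rcond,
                         ~~~~~~~~~~~~~~~~~~~^^^^^^^^^^^^^
                                             signature=signature)
                                             ^^^^^^^^^^^^^^^^^^^^
    raise LinAlgError("SVD did not converge in Linear Least Squares")
numpy.linalg.LinAlgError: SVD did not converge in Linear Least Squares
```

The cap top reads 0.1115, with the table itself reading 0.0014 high. That matches the seated height of 0.110, so I'll release and back off along the tool.

```bash
python3 -m inch '[{"fingers":-1,"delta_pos":[-0.2,0.2,0],"twist":[0,0,0]},{"fingers":1,"delta_pos":[0,0,0],"twist":[0,0,0]},{"fingers":1,"delta_pos":[0,0,0],"twist":[0,0,0]},{"fingers":1,"delta_pos":[0,0,0],"twist":[0,0,0]},{"fingers":1,"delta_pos":[0,0,0],"twist":[0,0,0]}]'; python3 -m inch '[{"fingers":1,"delta_pos":[-1.5,0,0],"twist":[0,0,0]},{"fingers":1,"delta_pos":[-5,0,0],"twist":[0,0,0]},{"fingers":1,"delta_pos":[-6,0,0],"twist":[0,0,0]},{"fingers":1,"delta_pos":[-6,2,0],"twist":[0,0,0]},{"fingers":1,"delta_pos":[0,0,0],"twist":[0,0,0]}]'
python3 - <<'E'
from kin import *
from plant import manip,viewer
for n,b in(("scene",(140,230,200,300)),("top",(210,280,355,435))):
  f=viewer.grab_frame(n);np.savez(f"pics/{n}10.npz",**f);c=f["pixels"][b[0]:b[1],b[2]:b[3]];k=6 if n=="scene" else 8
  cv2.imwrite(f"pics/{n}10.png",cv2.resize(c,None,fx=k,fy=k,interpolation=cv2.INTER_CUBIC))
  w=cloud(f);
  t=w[234:253,383:402] if n=="top" else w[164:178,225:244]
  t=t.reshape(-1,3);t=t[t[:,2]>.106];print(n,t.mean(0))
st=manip.state();print(st["joint_pos"].round(3))
for Z in([0,1,0],[0,-1,0],[1,0,0]): plan(st,(.44,-.195,.20),[0,0,-1],Z)
print(ik((.44,-.195,.2),[0,0,-1]),ik((.44,-.195,.09),[0,0,-1]))
E
```

```text
time: 10.88
tool_pos: [0.44, -0.1994, 0.0441]
tool_rot: [0.666, 0.296, 0.64, 0.243]
contact_force: [0.3, 0.3, -0.1]
gripper_width: 1.001
time: 11.5
tool_pos: [0.4312, -0.3202, 0.195]
tool_rot: [0.67, 0.293, 0.639, 0.24]
contact_force: [0.1, -0.7, 0.7]
gripper_width: 0.999
scene [ 0.44079245 -0.19805392  0.11058178]
top [ 0.44146144 -0.19359404  0.11126201]
[-1.007  0.226  1.633  0.472  1.911 -0.912]
rotvec tool deg [-89.35  37.11 -33.57] | shift in start axes cm [7.85 9.36 0.  ] | in target axes cm [-1.01 -1.02 12.13] world mm [ 10.2 121.3  10.1]
rotvec tool deg [ 80.6  -32.86 -36.33] | shift in start axes cm [7.85 9.36 0.  ] | in target axes cm [ -1.01   1.02 -12.13] world mm [ 10.2 121.3  10.1]
rotvec tool deg [ -4.44   2.24 -44.72] | shift in start axes cm [7.85 9.36 0.  ] | in target axes cm [-1.01 12.13  1.02] world mm [ 10.2 121.3  10.1]
[-0.56859704 -0.28164257  1.97295658  0.          1.45027864] [-0.56859704 -0.1665217   2.07109679  0.          1.23701756]
```

View pics/scene10.png

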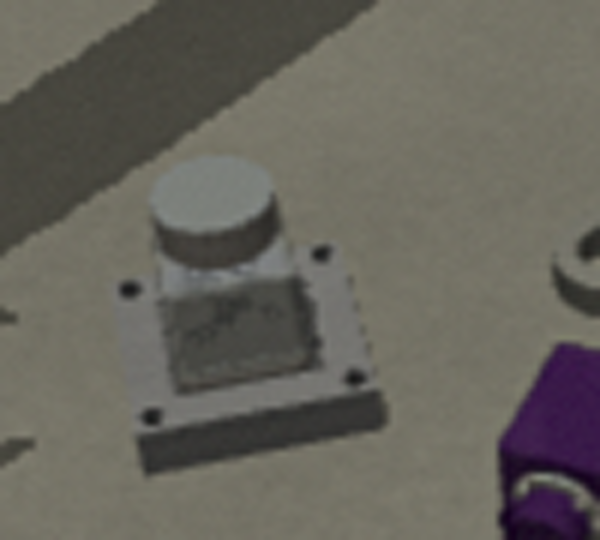

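View pics/top10.png

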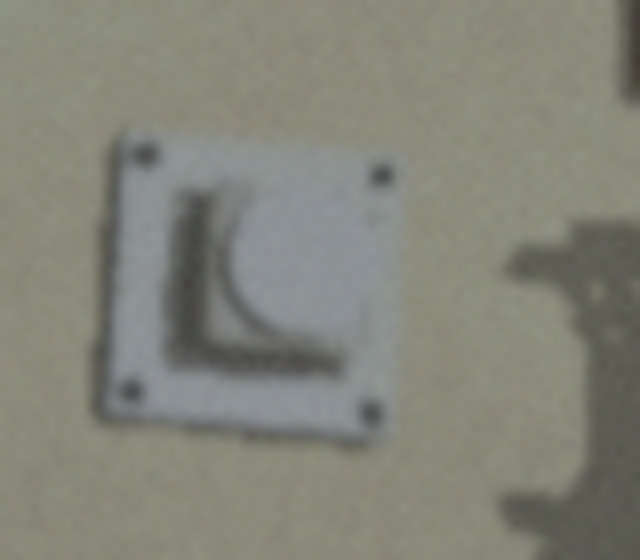

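```bash
python3 -m inch '[{"fingers":1,"delta_pos":[3.9,4.7,0],"twist":[0,0,0]},{"fingers":1,"delta_pos":[3.9,4.7,0],"twist":[0,0,0]},{"fingers":1,"delta_pos":[0,0,0],"twist":[0,0,-9]},{"fingers":1,"delta_pos":[0,0,0],"twist":[0,0,-9]},{"fingers":1,"delta_pos":[0,0,0],"twist":[0,0,-9]}]';python3 -m inch '[{"fingers":1,"delta_pos":[0,0,0],"twist":[0,0,-9]},{"fingers":1,"delta_pos":[0,0,0],"twist":[0,0,-9]},{"fingers":1,"delta_pos":[0,0,0],"twist":[0,0,0]}]'
python3 - <<'E'
from kin import *
from plant import manip
st=manip.state();print(st["joint_pos"].round(3))
plan(st,(.4405,-.1955,.080),[0,0,-1],[D85[1],-D85[0],0])
E
```

```text
time: 12.22
tool_pos: [0.439, -0.1931, 0.1985]
tool_rot: [0.704, 0.137, 0.692, 0.08]
contact_force: [-0.5, -0.2, -0.7]
gripper_width: 0.997
time: 12.6
tool_pos: [0.4392, -0.1913, 0.1985]
tool_rot: [0.708, 0.028, 0.705, -0.028]
contact_force: [0.4, 0.0, 0.3]
gripper_width: 0.996
[-0.567 -0.289  1.981  0.002  1.447 -0.488]
rotvec tool deg [ 0.21  0.18 -0.01] | shift in start axes cm [11.85 -0.41  0.13] | in target axes cm [11.85 -0.4   0.17] world mm [   1.3   -4.2 -118.5]
```

```bash
python3 -m inch '[{"fingers":1,"delta_pos":[4,-0.4,0.15],"twist":[0,0,0]},{"fingers":1,"delta_pos":[4,0,0],"twist":[0,0,0]},{"fingers":1,"delta_pos":[2,0,0],"twist":[0,0,0]},{"fingers":1,"delta_pos":[0,0,0],"twist":[0,0,0]}]';python3 -m inch '[{"fingers":1,"delta_pos":[1.8,0,0],"twist":[0,0,0]},{"fingers":1,"delta_pos":[0,0,0],"twist":[0,0,0]}]'
python3 - <<'E'
from kin import *
from plant import manip,viewer
st=manip.state();plan(st,(.4405,-.1955,.080),[0,0,-1],[D85[1],-D85[0],0])
for n,b in(("scene",(130,230,190,310)),("top",(210,280,345,445))):
  f=viewer.grab_frame(n);np.savez(f"pics/{n}11.npz",**f);c=f["pixels"][b[0]:b[1],b[2]:b[3]];k=6 
  cv2.imwrite(f"pics/{n}11.png",cv2.resize(c,None,fx=k,fy=k,interpolation=cv2.INTER_CUBIC))
E
```

```text
time: 13.1
tool_pos: [0.4391, -0.1974, 0.0965]
tool_rot: [0.706, 0.031, 0.707, -0.029]
contact_force: [0.3, 0.9, -0.0]
gripper_width: 1.004
time: 13.35
tool_pos: [0.4407, -0.198, 0.0807]
tool_rot: [0.708, 0.03, 0.705, -0.03]
contact_force: [-0.7, 0.2, 0.2]
gripper_width: 1.001
rotvec tool deg [-0.06  0.17  0.02] | shift in start axes cm [ 0.07  0.25 -0.04] | in target axes cm [ 0.07  0.25 -0.04] world mm [-0.2  2.5 -0.7]
```

View pics/scene11.png

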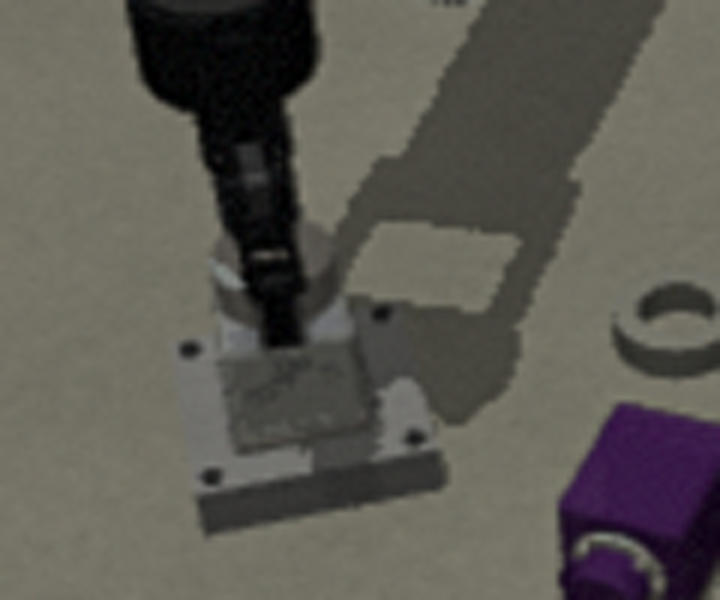

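View pics/top11.png

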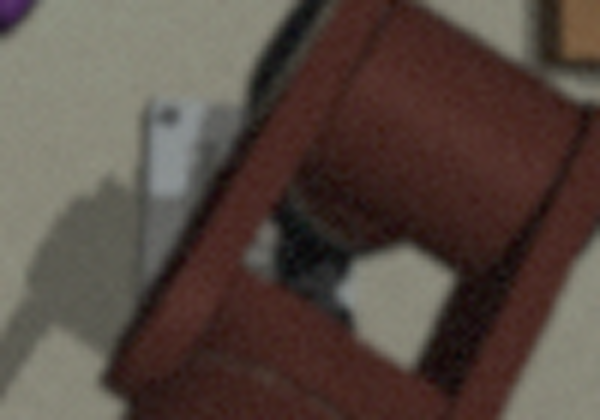

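The finger tip at scene crop (283,345) lines up with the cap centre near x 278. The wrist hides the top view. I'll nudge 2 mm and close.

```bash
python3 -m inch '[{"fingers":1,"delta_pos":[0.05,0.2,0],"twist":[0,0,0]},{"fingers":-1,"delta_pos":[0,0,0],"twist":[0,0,0]},{"fingers":-1,"delta_pos":[0,0,0],"twist":[0,0,0]},{"fingers":-1,"delta_pos":[0,0,0],"twist":[0,0,0]},{"fingers":-1,"delta_pos":[0,0,0],"twist":[0,0,0]}]';python3 -m inch '[{"fingers":-1,"delta_pos":[0,0,0],"twist":[0,0,0]},{"fingers":-1,"delta_pos":[0,0,0],"twist":[0,0,0]}]'; python3 -c "
from plant import manip;s=manip.state();print(s['ft_torque'],s['joint_pos'])"
```

```text
time: 14.08
tool_pos: [0.4422, -0.1966, 0.0822]
tool_rot: [0.709, 0.029, 0.704, -0.03]
contact_force: [-0.3, 0.6, 4.9]
gripper_width: 0.615
time: 14.32
tool_pos: [0.4422, -0.1966, 0.0823]
tool_rot: [0.709, 0.029, 0.704, -0.03]
contact_force: [-1.2, 1.5, 5.1]
gripper_width: 0.62
[0.13487334 0.19903015 0.03085421] [-5.72838970e-01 -1.51769586e-01  2.07019842e+00  9.27335593e-04
  1.21677545e+00 -4.89625539e-01]
```

```bash
python3 -m inch '[{"fingers":-1,"delta_pos":[0,0,0],"twist":[-5,0,0]},{"fingers":-1,"delta_pos":[0,0,0],"twist":[-8,0,0]},{"fingers":-1,"delta_pos":[0,0,0],"twist":[-8,0,0]},{"fingers":-1,"delta_pos":[0,0,0],"twist":[-8,0,0]},{"fingers":-1,"delta_pos":[0,0,0],"twist":[0,0,0]}]'
python3 - <<'E'
from kin import *
from plant import manip,viewer
s=manip.state();print(s['ft_torque'],s['joint_pos'].round(3));print(rot(s["tool_rot"]).as_matrix()[:,2])
f=viewer.grab_frame("scene");cv2.imwrite("pics/s12.png",cv2.resize(f["pixels"][130:230,190:310],None,fx=6,fy=6,interpolation=cv2.INTER_CUBIC))
E
```

```text
time: 14.95
tool_pos: [0.442, -0.1961, 0.0822]
tool_rot: [0.693, -0.149, 0.69, 0.147]
contact_force: [-2.0, 2.9, 6.5]
gripper_width: 0.619
[ 0.35197944  0.37478674 -0.1466214 ] [-5.730e-01 -1.520e-01  2.070e+00  2.000e-03  1.218e+00 -9.960e-01]
[0.91187134 0.41045495 0.00417073]
```

View pics/s12.png

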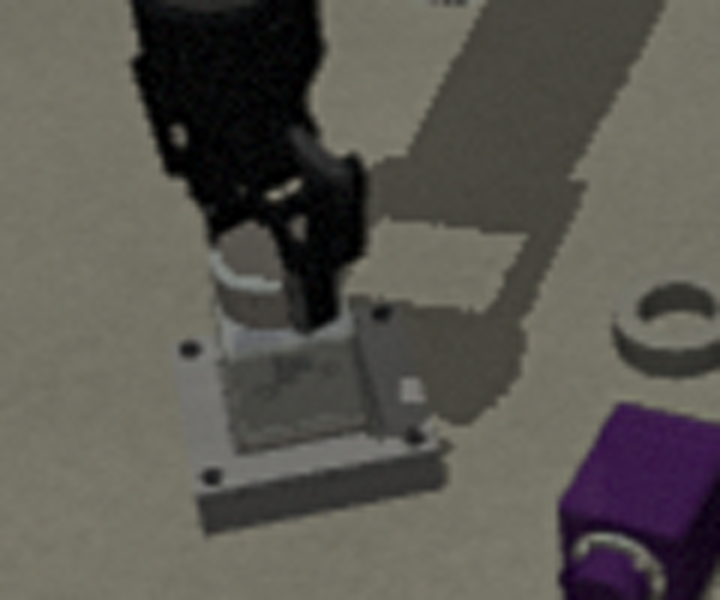

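The jar stays seated while the cap turns. The finger is now at crop (320,300). I'll continue.

```bash
python3 -m inch '[{"fingers":-1,"delta_pos":[0,0,0],"twist":[-8,0,0]},{"fingers":-1,"delta_pos":[0,0,0],"twist":[-8,0,0]},{"fingers":-1,"delta_pos":[0,0,0],"twist":[-8,0,0]},{"fingers":-1,"delta_pos":[0,0,0],"twist":[-8,0,0]},{"fingers":-1,"delta_pos":[0,0,0],"twist":[-8,0,0]}]';python3 -m inch '[{"fingers":-1,"delta_pos":[0,0,0],"twist":[-8,0,0]},{"fingers":-1,"delta_pos":[0,0,0],"twist":[-4,0,0]},{"fingers":-1,"delta_pos":[0,0,0],"twist":[0,0,0]}]'
python3 - <<'E'
from kin import *
from plant import manip,viewer
s=manip.state();print(s['ft_torque'],s['joint_pos'].round(3));print(rot(s["tool_rot"]).as_matrix().round(3))
f=viewer.grab_frame("scene");cv2.imwrite("pics/s13.png",cv2.resize(f["pixels"][130:230,190:310],None,fx=6,fy=6,interpolation=cv2.INTER_CUBIC))
E
```

```text
time: 15.62
tool_pos: [0.4421, -0.1958, 0.0822]
tool_rot: [0.6, -0.378, 0.597, 0.376]
contact_force: [-2.0, 3.0, 7.5]
gripper_width: 0.618
time: 16.0
tool_pos: [0.4421, -0.1959, 0.0822]
tool_rot: [0.558, -0.438, 0.555, 0.435]
contact_force: [-0.9, 3.5, 6.6]
gripper_width: 0.619
[ 0.49115407  0.1931449  -0.2090161 ] [-5.720e-01 -1.520e-01  2.070e+00  2.000e-03  1.218e+00 -1.903e+00]
[[ 0.006 -0.971  0.239]
 [-0.001  0.239  0.971]
 [-1.    -0.006  0.   ]]
```

View pics/s13.png

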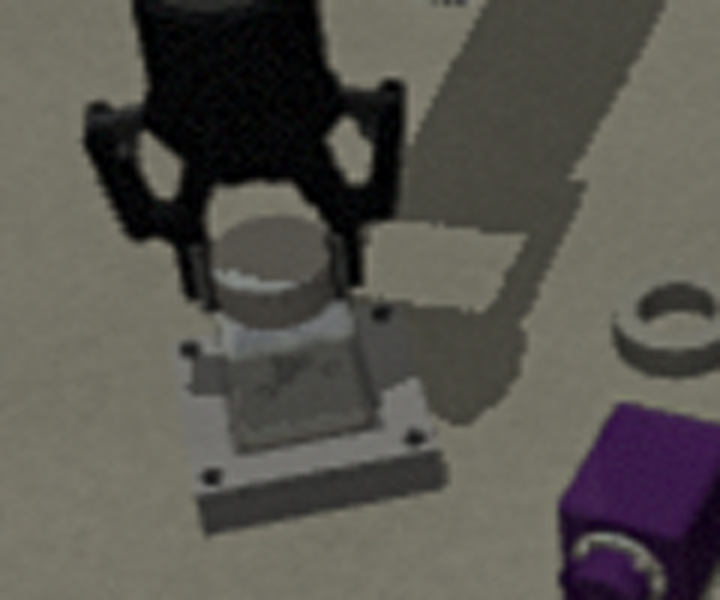

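```bash
python3 -m inch '[{"fingers":-1,"delta_pos":[0,0,0],"twist":[-3,0,0]},{"fingers":-1,"delta_pos":[-0.3,0,0],"twist":[0,0,0]},{"fingers":-1,"delta_pos":[0,0,0],"twist":[0,0,0]},{"fingers":-1,"delta_pos":[0,0,0],"twist":[0,0,0]}]';python3 -m inch '[{"fingers":-1,"delta_pos":[-0.4,0,0],"twist":[0,0,0]},{"fingers":-1,"delta_pos":[0,0,0],"twist":[0,0,0]},{"fingers":-1,"delta_pos":[0,0,0],"twist":[0,0,0]}]'
python3 - <<'E'
from kin import *
from plant import manip,viewer
f=viewer.grab_frame("scene");cv2.imwrite("pics/s14.png",cv2.resize(f["pixels"][130:230,190:310],None,fx=6,fy=6,interpolation=cv2.INTER_CUBIC))
E
```

```text
time: 16.55
tool_pos: [0.4415, -0.1961, 0.0841]
tool_rot: [0.546, -0.452, 0.544, 0.449]
contact_force: [-0.5, 1.1, 0.9]
gripper_width: 0.619
time: 16.92
tool_pos: [0.4418, -0.1964, 0.0886]
tool_rot: [0.546, -0.453, 0.544, 0.449]
contact_force: [-0.0, 1.4, 0.5]
gripper_width: 0.616
```

View pics/s14.png

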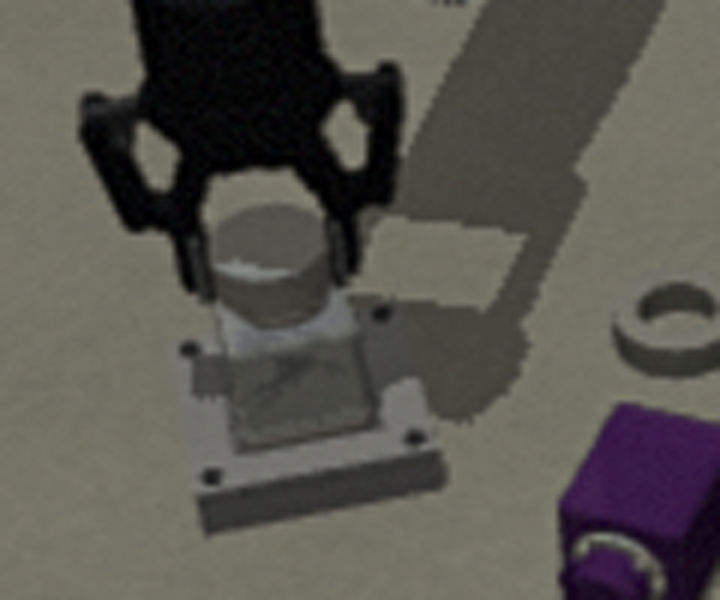

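No jar weight shows on the wrist (+0.5 N, against −2.5 N when it carried the jar), so the cap is free. Raising it.

```bash
python3 -m inch '[{"fingers":-1,"delta_pos":[-0.8,0,0],"twist":[0,0,0]},{"fingers":-1,"delta_pos":[-1,0,0],"twist":[0,0,0]},{"fingers":-1,"delta_pos":[-1,0,0],"twist":[0,0,0]},{"fingers":-1,"delta_pos":[-0.9,0,0],"twist":[0,0,0]},{"fingers":-1,"delta_pos":[0,0,0],"twist":[0,0,0]}]'
python3 - <<'E'
from kin import *
from plant import manip,viewer
for n,b in(("scene",(130,230,190,310)),("top",(210,280,345,445))):
  f=viewer.grab_frame(n);np.savez(f"pics/{n}15.npz",**f);c=f["pixels"][b[0]:b[1],b[2]:b[3]];k=6 
  cv2.imwrite(f"pics/{n}15.png",cv2.resize(c,None,fx=k,fy=k,interpolation=cv2.INTER_CUBIC))
E
```

```text
time: 17.6
tool_pos: [0.4421, -0.1967, 0.1268]
tool_rot: [0.546, -0.453, 0.544, 0.448]
contact_force: [-0.3, -0.2, -0.7]
gripper_width: 0.619
```

View pics/scene15.png

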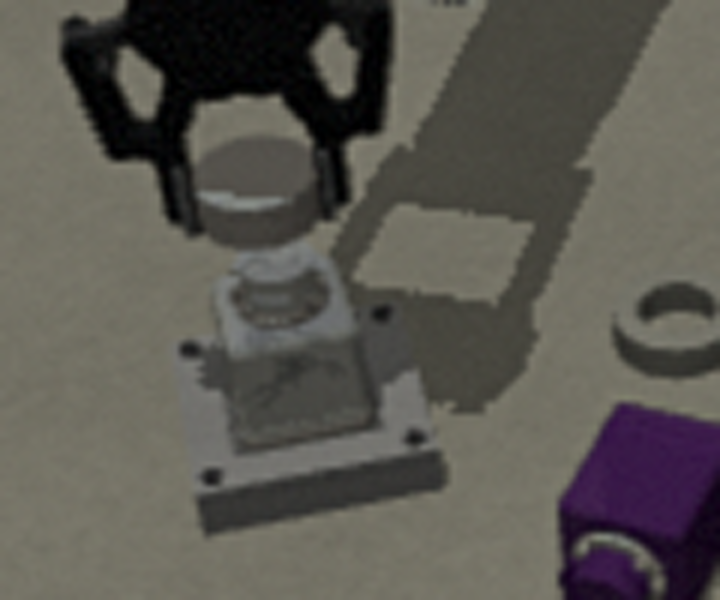

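The cap is off and held at crop (257,190), with the bare neck visible below at (280,285) and the jar unmoved in the pocket. One last check before handing in.

Run:
```python
from kin import *
from plant import manip
f=np.load("pics/scene15.npz");w=cloud(f)[154:163,224:241].reshape(-1,3);w=w[w[:,2]>.13]
A=np.c_[w[:,:2]-w[:,:2].mean(0),np.ones(len(w))];print("cap top",w.mean(0).round(4),np.linalg.lstsq(A,w[:,2],rcond=None)[0].round(3))
d=cv2.absdiff(f["pixels"],np.load("pics/scene0.npz")["pixels"]).max(2)
for n,b in dict(tape=(175,195,290,316),cup=(224,246,330,352),bowl=(205,245,383,430),rj=(120,164,418,454),wb=(133,192,450,484),swab=(225,260,165,192),tray=(255,318,220,322)).items():print(n,np.median(d[b[0]:b[1],b[2]:b[3]]))
s=manip.state();print(s["time"],s["joint_vel"].round(3),s["gripper_width"],s["contact_force"].round(2))
manip.job_done()
```

```text
cap top [ 0.4393 -0.1983  0.1551] [ 0.017 -0.003  0.155]
tape 4.0
cup 4.0
bowl 4.0
rj 3.0
wb 4.0
swab 3.0
tray 4.0
17.7 [0.002 0.006 0.009 0.001 0.    0.001] 0.6212283232047305 [ 0.02 -0.44 -0.46]
the job is handed in; nothing more can be done
```

I handed the job in at about 17.7 s of the 51 s allowed. No verdict is reported, so these are my own checks.

I stood the jar up and seated it in the brace, and released it with its cap still on. I then gripped the cap from above and turned it about 84° anticlockwise in one go. After that I lifted it straight off.

**Cap:**
- It is still held by the fingers at about 53 mm opening.
- It is level to within about 0.02 rad, and its lower edge is roughly 26 mm above the mouth by both arm and depth readings.
- It is within a few mm of the jar's axis, and the arm is at rest.

**Jar:** before the cap was turned, its top read 0.111 m against 0.110 m expected when fully seated. The jar looked the same in the brace before and after the turning and lifting. I could not read the cap's turning joint directly. I judged the cap free because no jar weight showed on the wrist during the lift and the bare neck was then visible.

**Bystanders:** the scene picture shows no change against the start for any of them beyond image noise.

**Disagreements:** the two cameras differed by up to about 5 mm on some jar and cap positions. I settled these by comparing the jar with the brace within the same camera. The arm hid the top view during the cap grasp, so I relied on the scene view there.

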